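Hold a mould fixture's jaws open with a drift

TASK

Draw the brass drift (all brass, square grip, a yellow band low on its shank) straight up out of the wooden tool block, lower it upright into the round steel bush of the mould fixture, and press the sprung red release pin inside the bush down by 10 mm, so that the bush's top edge lies on the yellow band and the blue jaws stand open off the casting. Press with the drift only and do not ram the pin to its stop; leave the other two tools in the block and everything else where it is. Finish while still gripping the drift and holding the pin down there: do not let go.

Things in the scene. Friction and masses are not known exactly. Their poses are not given: they have to be found in the camera images.
- drift: Brass drift, 170 mm long, 0.2 kg, upright in one hole of the tool block, leaning up to 3 degrees. Origin: centre of its flat foot, at the start 10 mm above the table; z up along it. Round shank, diameter 14 mm, to 90 mm above the foot, then a square grip 18 x 18 mm along its x and y (within 0.2 rad of the block's) to the top. Yellow band 28 to 36 mm above the foot. Centre of mass at 100 mm.
- rack: Wooden tool block, fixed, 75 (its x) by 180 (its y) by 70 mm high; origin under its centre, on the table. In its top three blind holes, 18 mm diameter, 60 mm deep, in a row along its y at -50, 0, +50 mm, one upright tool in each; fingers closing along its x keep clear of the neighbours. To the robot's left or right, turned up to 0.5 rad.
- screwdriver: Screwdriver upright in the tool block, steel shank 13 mm, red handle up to 24 mm in diameter, 155 mm long overall, top at 165 mm above the table. Origin at its foot, z up along it. To be left alone.
- file: Round file upright in the tool block, dark shank 13 mm, wooden handle up to 26 mm in diameter, 153 mm long overall, top at 163 mm above the table. Origin at its foot, z up along it. To be left alone.
- fixture: Mould fixture, fixed: aluminium plate 30 mm thick, 270 mm (its x, -210 to +60) by 240 mm (its y). Origin on the table below the bush's centre, z up. A steel flanged casting (150 mm diameter, top 86 mm above the table) sits at x = -115 mm between two blue jaws at y = about +-90 mm (top at 56 mm). On the other side of the robot from the tool block, turned up to 0.5 rad.
- bush_top (a point): Centre of the mouth of the upright dark steel bush on the fixture, 75 mm above the table; z up. Bush: outer diameter 50 mm, bore 26 mm, too narrow for the gripper. At rest the flat red top of the release pin lies 22 mm below this mouth.
- release_pin: Sprung release pin inside the bush: flat red head of 22 mm diameter. Origin on its axis 23 mm below its top face, so 30 mm above the table at rest. It slides straight down.
- pin_travel (a joint): Downward travel of the release pin in m: 0 at rest (up), 0.020 at its bottom stop. The spring pushes up with 6 N at 0 and 0.6 N more per mm (12 N at 10 mm). The jaws move outwards by the same distance. With the drift standing on the pin, the bush's top edge is at the middle of the yellow band at 10 mm travel; the band covers 6 to 14 mm.
- pot: Dark open steel pot with two wire side handles, 80 mm diameter, 50 mm high; origin under its centre. Bystander.
- bracket: Aluminium cast bracket with four ribs, 60 x 80 x 42 mm; origin under its centre. Bystander.
- bracket_b: Second ribbed bracket, same as the first. Bystander.
Mind the look-alikes: they are no part of the job. What is shaped like the drift but pink, turquoise or white is not meant.

How it is judged:
On the way:
1. the drift is drawn up clear of the tool block (its foot above the block's top) (height (world z) of drift above 0.075 m and contact force between the fingers and drift above 2 N), for 0.1 s.
At the end, for the whole second after the job is handed in: The gripper still holds the drift, which stands upright (within about 11 degrees) in the bush with its foot on the release pin and keeps the pin pressed at 10 mm of travel (5.5 to 14.5 mm), at rest; the gripper does not touch the pin (value of joint pin_travel between 0.0055 and 0.0145 m and contact force between drift and release_pin above 4 N and contact force between the fingers and drift above 4 N and contact force between the fingers and release_pin below 0.5 N and horizontal distance between drift and bush_top below 0.012 m and z of drift in the frame of bush_top below -0.025 m and angle between drift's own z axis and vertical below 0.2 rad and linear speed of drift below 0.02 m/s); the arm keeps its last pose, push and grip.
It fails at once if a loose bystander on the table is pushed more than 40 mm from its place (distance of any of pot, bracket, bracket_b from where it was at the start of the episode above 0.04 m).
It fails at once if the screwdriver is moved more than 25 mm from its place or tipped in the tool block (distance of screwdriver from where it was at the start of the episode above 0.025 m or angle between screwdriver's own z axis and vertical above 0.5 rad).
It fails at once if the file is moved more than 25 mm from its place or tipped in the tool block (distance of file from where it was at the start of the episode above 0.025 m or angle between file's own z axis and vertical above 0.5 rad).
It fails at once if the release pin is rammed (nearly) to its bottom stop: pressed more than 18 mm (value of joint pin_travel above 0.018 m).
It fails at once if the gripper itself pushes the release pin (contact force between the fingers and release_pin above 1 N).
It also fails if it takes over 48 s, if anything falls off the work surface, if the arm or the gripper's body presses on something with over 40 N, if the wrist force passes 120 N, or if a joint passes its speed limit or range.

ROBOT

A 6-joint arm with a two-finger parallel gripper is mounted at the origin on the work surface. World frame = base frame: x ahead of the robot, y to its left, z up, the work surface at z = 0. Lengths are in m, angles in rad, forces in N, time in s.
With the tool pointing down it reaches from about 0.4 to 0.825 m from the base axis. Payload 7 kg.
Tool frame: the origin (TCP) lies on the centre line of the jaws, within the pads' length; the fingertips stand 22 mm ahead of it and the grasp point (between the pads) lies 3 mm ahead of it; z points along the fingers, y is the line along which they close (so a half turn about z gives the same grasp; the last joint's range is limited). The gripper opens to 88 mm and grips with 3 to 60 N. Pads are 19 mm wide; open, the fingers measure 130 mm over their backs; the gripper's body (78 mm by 193 mm) begins 47 mm behind the grasp point.
Start: joints at [1.412, 0.359, 0.012, 0, -1.224, -0.288], TCP at [0.292, 0.609, 0.249] pointing down, gripper open.
Joint ranges: [-3.07, 3.07], [-1.43, 2.12], [-1.02, 1.25], [-3.03, 1.67], [-3.05, -0], [-3.03, 3.03]. Speed limits (rad/s): [2.39, 2.39, 3.01, 3.14, 3.14, 3.14].

INTERFACE

Orientations are given as [roll, pitch, yaw] about the fixed x, y, z axes, in that order (R = Rz(yaw) Ry(pitch) Rx(roll)).
In Python, from station import arm gives the robot as it stands.
- The arm moves only by the tool arm_command, never from a script. Its argument "series" is one flat list of numbers, 7 for each row, row after row: the turn, a rotation vector about the tool's x, y, z each as a share of 90 degrees, from -1 to 1, then the shift along the tool's x, y, z each as a share of 0.1 m, from -1 to 1, then the opening, from 0 (shut) to 1 (fully open). A call has 1 to 8 rows; each row is the pose to reach, as a shift and turn from the pose commanded when the call began, along the tool's axes at that moment; what a row does not reach only later rows make up. A row lasts 1/8 s, in which the tool goes at most 62.5 mm and 10.7 degrees, less where a joint would pass 70% of its speed; a pose out of reach is approached as far as the arm can. A call with a number of a shift or a turn outside -1 to 1 is refused whole. A call with a gripper value outside its range is refused whole. The fingers move at their own pace and stop on an object; "force" is the grip in N (left out, the last holds). Time passes only in rows, so rows that repeat a pose let the fingers close. It gives the time, the measured TCP pose, the force, the opening and the grip force at its end, in the units of the state.
- arm.get_state(): the state, without advancing time (a new reading comes with each control period).
- arm.grab_frame(name): name is "scene" or "top"; returns the picture (384x512x3 uint8, blue, green, red); there is no depth.
- arm.camera_model(name): a dict with "fovy" (degrees; the focal length in pixels is half the picture's height over the tangent of half this angle, whatever the lens; pixels are square), "cx", "cy" (the principal point, pixels), "pose" (4x4, takes a point from camera to world coordinates). Camera axes: x right, y down, z forward; pixel columns grow to the right and rows downward; lengths in m; the calibration is good to about 2 mm. A picture is of the moment at which its call begins. camera_model takes no time and is no camera call.
- arm.job_done(): hands the job in; it is judged then, once.
The state is a dict: "t": time; "q": joint angles; "qd": joint speeds; "joint_efforts": joint torques, N m; "eef_pos": TCP position; "ee_rot": TCP orientation; "force": force on the tool from outside, world axes, zero at the start; "moment": the same for the moment, N m; "width": finger opening in m; "gripper_force": force on a finger pad.
Only numpy, scipy, OpenCV 4.12 (cv2) and the standard library are available. Lean on these libraries where they do the work, as an engineer would, in place of code of your own. Each camera call takes 0.05 s, during which the arm holds its last target. There are 200 camera calls.

## Working session

There is one attempt and no reset: what is moved stays moved. The work goes in short steps, Python scripts to look and compute and a tool call to move; the robot and the scene stay as the last step left them, time stands still between calls to the robot, and variables do not carry over. Pictures are saved under pics/ and viewed, at most 10 in all, crops included, and the job is handed in when it is done.

Besides the shell and the picture viewer there is one more tool, called as name(argument=value, ...) on one line, values as JSON. arm_command: Moves the arm, as the interface text tells. Its arguments: {"type":"object","properties":{"series":{"type":"array"},"force":{"type":"number"}},"required":["series"]}

```bash
mkdir -p pics; ls; python3 - <<'E'
from station import arm
import cv2
for n in("scene","top"):
    f=arm.grab_frame(n);cv2.imwrite(f"pics/{n}0.png",f)
    m=arm.camera_model(n);print(n,m)
print(arm.get_state())
E
```

```text
pics
scene {'fovy': 56.74189878808018, 'cx': 253.56214365389368, 'cy': 190.5300408317881, 'pose': array([[ 0.53046798,  0.46412052, -0.709363  ,  1.13840164],
       [ 0.84751471, -0.30809567,  0.43219888, -0.27140743],
       [-0.0179593 , -0.83046324, -0.55678386,  0.47181789],
       [ 0.        ,  0.        ,  0.        ,  1.        ]])}
top {'fovy': 56.26726719353693, 'cx': 260.5961930808133, 'cy': 196.91621189910532, 'pose': array([[-0.00838087, -0.99031462,  0.13858829,  0.52943462],
       [-0.9999298 ,  0.00946061,  0.00713411,  0.02922022],
       [-0.00837614, -0.13851877, -0.99032439,  0.82185813],
       [ 0.        ,  0.        ,  0.        ,  1.        ]])}
{'t': 0.1, 'q': array([ 1.41213222e+00,  3.59305754e-01,  1.11649726e-02, -3.02931428e-04,
       -1.22414233e+00, -2.88123134e-01]), 'qd': array([-0.00046226, -0.00158575,  0.00230615, -0.00026396,  0.00237073,
       -0.0008408 ]), 'joint_efforts': array([-2.73590602e-03, -5.84161127e+01,  2.93753529e+01,  7.01564088e+00,
        1.02105516e-02, -4.75829825e-05]), 'eef_pos': array([0.29148079, 0.60836384, 0.24772984]), 'ee_rot': array([ 3.14008623e+00, -1.49458856e-04, -4.46890258e-01]), 'force': array([-0.36479048, -0.94950687, -0.41408308]), 'moment': array([ 0.02967505, -0.01593762,  0.02457171]), 'gripper_force': 0.0, 'width': 0.08750812360181942}
```

View pics/scene0.png

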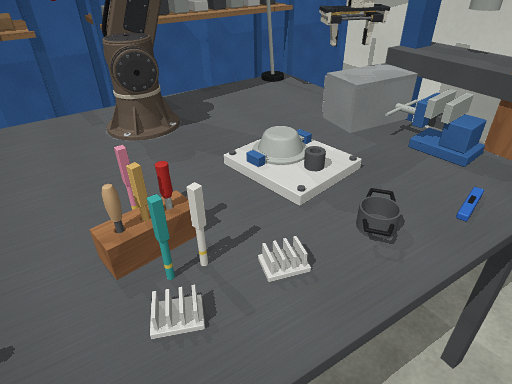

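View pics/top0.png

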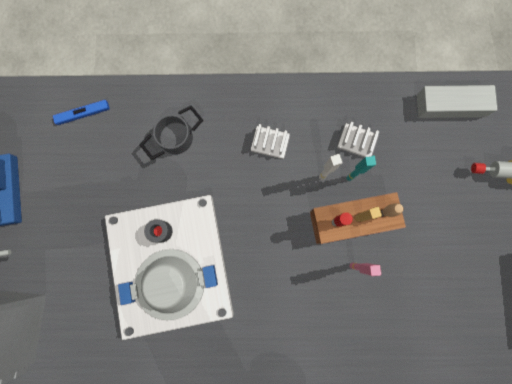

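The top view shows the drift's yellow head at about (376,213) in the rack, between the red screwdriver (345,219) and the file (397,209). The bush is at (158,231) with the red pin inside, and the look-alikes stand free at (335,160), (370,161) and (376,270). In the scene view the brass grip is at about (139,190).

```bash
cat > h.py <<'E'
import numpy as np,cv2
from station import arm
def ray(n,u,v):
    m=arm.camera_model(n);f=192/np.tan(np.radians(m["fovy"]/2));P=m["pose"]
    d=P[:3,:3]@np.array([(u-m["cx"])/f,(v-m["cy"])/f,1]);return P[:3,3],d/np.linalg.norm(d)
def onz(n,u,v,z):
    o,d=ray(n,u,v);return o+d*(z-o[2])/d[2]
def proj(n,p):
    m=arm.camera_model(n);f=192/np.tan(np.radians(m["fovy"]/2));P=m["pose"]
    c=P[:3,:3].T@(np.asarray(p)-P[:3,3]);return np.array([f*c[0]/c[2]+m["cx"],f*c[1]/c[2]+m["cy"]])
def tri(a,b):
    (o1,d1),(o2,d2)=ray("top",*a),ray("scene",*b)
    s=np.linalg.lstsq(np.c_[d1,-d2],o2-o1,rcond=None)[0]
    p,q=o1+s[0]*d1,o2+s[1]*d2;return (p+q)/2,np.linalg.norm(p-q)
E
python3 - <<'E'
from h import *
t=cv2.imread("pics/top0.png");s=cv2.imread("pics/scene0.png")
def c(i,x,y,w,h,k):return cv2.resize(i[y:y+h,x:x+w],(w*k,h*k),interpolation=cv2.INTER_NEAREST)
A=c(t,305,185,110,65,4);B=c(t,130,205,60,50,5);C=c(s,85,140,130,130,4)
o=np.zeros((590,800,3),np.uint8)
A=c(t,325,190,80,40,5);B=c(t,138,210,40,40,7);C=c(s,90,145,95,120,4)
o[:200,:400]=A;o[205:485,:280]=B;o[:480,410:790]=C
cv2.imwrite("pics/crop.png",o)
# rack
hs=cv2.cvtColor(t,cv2.COLOR_BGR2HSV)
for p in[(330,232),(376,213),(361,210),(397,209),(345,219)]:print(p,hs[p[1],p[0]])
hs2=cv2.cvtColor(s,cv2.COLOR_BGR2HSV)
for p in[(139,190),(136,172),(112,200)]:print(p,hs2[p[1],p[0]])
E
```

```text
(330, 232) [ 13 127 181]
(376, 213) [ 21 109 229]
(361, 210) [ 13 131 167]
(397, 209) [ 17  85 210]
(345, 219) [  1 174 204]
(139, 190) [ 19 139 132]
(136, 172) [ 19 144 131]
(112, 200) [ 17  98 151]
```

View pics/crop.png

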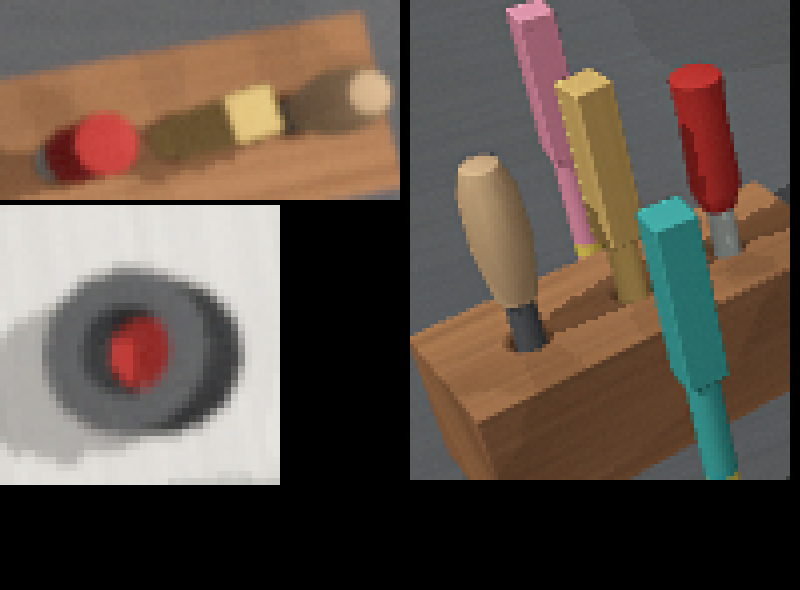

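The crop shows the drift's square top face centred at about (375.4,212.8) in top and (133.7,165.2) in scene. Its shank enters the block near (144.8,218) in scene. The bush mouth is centred near (156.6,230.7) in top, with the red pin inside it.

```bash
python3 - <<'E'
from h import *
t=cv2.imread("pics/top0.png");s=cv2.imread("pics/scene0.png")
hs=cv2.cvtColor(t,cv2.COLOR_BGR2HSV)
# drift top face
m=cv2.inRange(hs,(18,90,190),(28,255,255));m[:, :365]=0;m[:,388:]=0;m[:200]=0;m[225:]=0
cs=max(cv2.findContours(m,0,2)[0],key=cv2.contourArea);r=cv2.minAreaRect(cs);print("drift face",r)
pt=onz("top",*r[0],.18);print(pt)
print("side px",[np.linalg.norm(a-b) for a,b in zip(cv2.boxPoints(r),np.roll(cv2.boxPoints(r),1,0))])
p,e=tri(r[0],(133.7,165.2));print("tri",p,e, "proj", proj("scene",pt))
b=cv2.boxPoints(r);w=np.array([onz("top",*x,.18)[:2] for x in b]);d=w[1]-w[0];print("drift face yaw mod 90",np.degrees(np.arctan2(d[1],d[0]))%90,np.linalg.norm(np.roll(w,1,0)-w,axis=1))
# rack top
m=cv2.inRange(hs,(5,60,40),(28,255,255));m[:, :300]=0;m[:,420:]=0;m[:185]=0;m[255:]=0
m=cv2.morphologyEx(m,3,np.ones((15,15)))
cs=max(cv2.findContours(m,0,2)[0],key=cv2.contourArea);r=cv2.minAreaRect(cs)
w=np.array([onz("top",*x,.07)[:2] for x in cv2.boxPoints(r)]);print("rack",r,w,np.linalg.norm(np.roll(w,1,0)-w,axis=1))
c=w.mean(0);e=[w[1]-w[0],w[2]-w[1]];L=max(e,key=np.linalg.norm);L/=np.linalg.norm(L);print("rack c",c,"long axis deg",np.degrees(np.arctan2(L[1],L[0])))
for k in(-.05,0,.05):
  q=c+k*L;print(q,proj("top",[*q,.07]),proj("scene",[*q,.07]))
# bush
g=cv2.cvtColor(t,cv2.COLOR_BGR2GRAY);print(g[231,138:178])
print(g[210:252,156])
E
```

```text
drift face ((375.1999816894531, 212.10000610351562), (9.803058624267578, 9.17060375213623), 71.56504821777344)
[ 0.58986242 -0.17101586  0.18      ]
side px [np.float32(9.803041), np.float32(9.170615), np.float32(9.803041), np.float32(9.170615)]
tri [ 0.58995377 -0.171203    0.17920847] 0.00011990408152744126 proj [133.66018492 164.7314332 ]
drift face yaw mod 90 17.798916474633543 [0.01737577 0.01662343 0.01739408 0.01656202]
rack ((357.67730712890625, 217.68052673339844), (37.14175033569336, 92.66726684570312), 79.2156982421875) [[ 0.60992493 -0.06628787]
 [ 0.64495758 -0.25935936]
 [ 0.56795304 -0.26902616]
 [ 0.53376229 -0.07863252]] [0.07715658 0.19622407 0.07760893 0.19343926]
rack c [ 0.58914946 -0.16832648] long axis deg -79.71562539121207
[ 0.58022276 -0.11912979] [334.37244343 222.00721423] [170.67105421 204.90516222]
[ 0.58914946 -0.16832648] [357.75643313 217.53095889] [147.22127333 215.9380288 ]
[ 0.59807615 -0.21752317] [381.0853358  213.06524854] [121.71819783 227.93694816]
[174 175 172 174 173 170 121 100 100  98 100  88  71  62  63  70  99 100
  99  79  70  75  74  78  95  99 102 103 101  81  68  64  63  69 138 211
 220 220 219 221]
[222 224 225 226 227 226 227 225 198 143 104 100  98  96  74  48  51  67
  77  89  99  99  99  99  97  81  65  84  97  98  99  99 115 159 199 217
 221 222 222 222 221 208]
```

arm_command(series=[0,0,0.12,0.5,0.47,0,1,0,0,0.24,1,0.95,0,1,0,0,0.35,1,0.95,0,1,0,0,0.47,1,0.95,0,1,0,0,0.582,1,0.95,0,1,0,0,0.582,1,0.95,0,1], force=30)

```text
t: 0.85
eef_pos: [0.3408, 0.4796, 0.2483]
ee_rot: [3.141, -0.0, -1.36]
force: [-0.2, 0.0, -0.0]
width: 0.0877
gripper_force: 0.0
```

arm_command(series=[0,0,0,0.5,-0.08,0,1,0,0,0,0.98,-0.155,0,1])

```text
t: 1.1
eef_pos: [0.3764, 0.3863, 0.248]
ee_rot: [3.141, -0.001, -1.355]
force: [0.6, 0.3, -0.5]
width: 0.0876
gripper_force: 0.0
```

arm_command(series=[0,0,0,0.5,-0.08,0,1,0,0,0,0.98,-0.155,0,1])

```text
t: 1.35
eef_pos: [0.4121, 0.2931, 0.2485]
ee_rot: [3.142, -0.0, -1.356]
force: [0.6, 0.5, 0.8]
width: 0.0872
gripper_force: 0.0
```

arm_command(series=[0,0,0,0.5,-0.08,0,1,0,0,0,0.98,-0.155,0,1])

```text
t: 1.6
eef_pos: [0.4477, 0.2005, 0.2486]
ee_rot: [-3.142, 0.0, -1.356]
force: [0.4, 0.7, -0.1]
width: 0.0876
gripper_force: 0.0
```

arm_command(series=[0,0,0,0.5,-0.08,0,1,0,0,0,0.98,-0.155,0,1,0,0,0,0.98,-0.155,0,1])

```text
t: 1.98
eef_pos: [0.4835, 0.1068, 0.2483]
ee_rot: [3.141, -0.0, -1.36]
force: [0.3, 0.9, 0.1]
width: 0.0874
gripper_force: 0.0
```

```bash
python3 - <<'E'
from h import *
t=cv2.imread("pics/top0.png")
g=cv2.cvtColor(t,cv2.COLOR_BGR2GRAY)
# bush ring face: grey 88..112 ; outer circle from left/top edges + hole
m=cv2.inRange(g,86,135);k=np.zeros_like(m);k[212:250,140:176]=m[212:250,140:176]
cs=max(cv2.findContours(k,0,1)[0],key=cv2.contourArea)
print("mec",cv2.minEnclosingCircle(cs),cv2.fitEllipse(cs))
# subpixel edges: left at row 231 & radius
R=proj("top",[.45,.25,.075]); 
for c in[(156.6,230.7),cv2.minEnclosingCircle(cs)[0]]:
  p=onz("top",*c,.075);print(c,p, "px radius",np.linalg.norm(proj("top",p+[.025,0,0])-proj("top",p)))
# red pin
hs=cv2.cvtColor(t,cv2.COLOR_BGR2HSV);r=(cv2.inRange(hs,(0,120,80),(8,255,255))|cv2.inRange(hs,(172,120,80),(180,255,255)));r[:, :148]=0;r[:,168:]=0
M=cv2.moments(r[220:242]);print("pin px",M["m10"]/M["m00"],M["m01"]/M["m00"]+220)
# drift face orientation by scene corners
C=np.array([(557,80),(585,70),(611,78),(583,92)])-[410,0];C=C/4+[90,145]
w=np.array([onz("scene",*c,.18)[:2] for c in C]);d=np.roll(w,-1,0)-w;print(np.degrees(np.arctan2(d[:,1],d[:,0]))%90,np.linalg.norm(d,axis=1),w.mean(0))
s=arm.get_state();print(s["t"],s["eef_pos"],s["ee_rot"],s["q"])
E
```

```text
mec ((156.34652709960938, 230.8663330078125), 12.486900329589844) ((155.58831787109375, 230.8245086669922), (22.121002197265625, 23.24775505065918), 34.360008239746094)
(156.6, 230.7) [0.56513229 0.25129717 0.075     ] px radius 12.02133509003904
(156.34652709960938, 230.8663330078125) [0.56479236 0.25181417 0.075     ] px radius 12.022837030911425
pin px 157.36231884057972 230.57971014492753
[ 8.95039222 28.79124897 20.95893411 21.08851807] [0.0125121  0.01483199 0.0142204  0.01729691] [ 0.59056183 -0.17148495]
1.975 [0.48352199 0.10679079 0.24831638] [ 3.14099069e+00 -4.28653223e-04 -1.36023032e+00] [ 6.15235814e-01  6.01070338e-02 -3.73990605e-01  1.73025692e-04
 -1.13742080e+00 -4.04742655e-01]
```

arm_command(series=[0,0,0,0.5,-0.08,0,1,0,0,0,0.98,-0.153,0,1])

```text
t: 2.22
eef_pos: [0.5188, 0.0165, 0.2486]
ee_rot: [-3.141, 0.0, -1.355]
force: [0.5, 0.5, 0.8]
width: 0.088
gripper_force: 0.0
```

arm_command(series=[0,0,0,0.5,-0.08,0,1,0,0,0,0.98,-0.153,0,1])

```text
t: 2.48
eef_pos: [0.5544, -0.0766, 0.2485]
ee_rot: [-3.141, 0.0, -1.356]
force: [0.6, -0.1, 0.6]
width: 0.0875
gripper_force: 0.0
```

arm_command(series=[0,0,0,0.5,-0.08,0,1,0,0,-0.033,0.98,-0.153,0,1,0,0,-0.033,0.98,-0.153,0,1,0,0,-0.033,0.98,-0.153,0,1])

```text
t: 2.98
eef_pos: [0.5891, -0.1681, 0.248]
ee_rot: [3.141, 0.0, -1.307]
force: [-0.3, 0.1, 0.1]
width: 0.0876
gripper_force: 0.0
```

```bash
python3 - <<'E'
from h import *
f=arm.grab_frame("scene");f2=arm.grab_frame("top")
print(arm.get_state()["eef_pos"],arm.get_state()["ee_rot"])
a=cv2.resize(f[60:270,60:240],None,fx=2.5,fy=2.5);b=cv2.resize(f2[150:290,300:430],None,fx=2.5,fy=2.5)
o=np.zeros((525,780,3),np.uint8);o[:,:450]=a;o[:350,452:777]=b;cv2.imwrite("pics/over.png",o)
E
```

```text
[ 0.58912395 -0.16751549  0.24859085] [-3.14154179e+00  1.42789240e-04 -1.30687794e+00]
```

View pics/over.png

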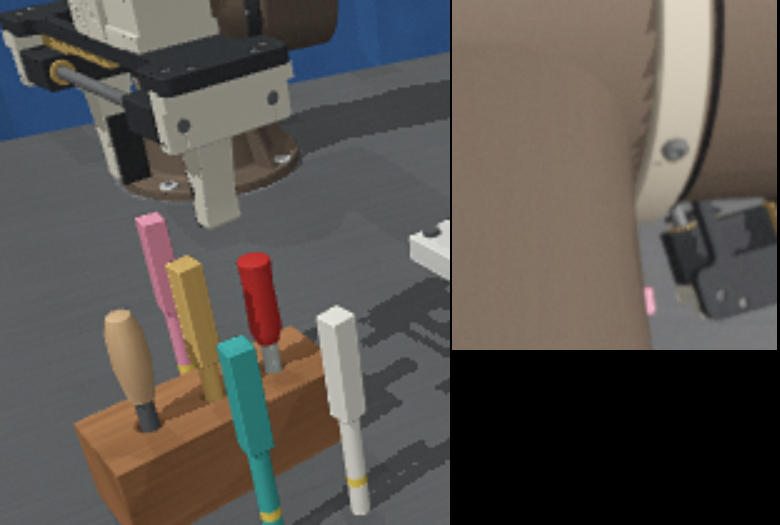

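The gripper stands over the drift. The pads look wide and clear of the neighbours, and pink and turquoise are about 0.1 m to the sides. I descend and grip.

arm_command(series=[0,0,0,0.034,0,0.3,1,0,0,0,0.034,0,0.6,1,0,0,0,0.034,0,0.93,1,0,0,0,0.034,0,0.93,1])

```text
t: 3.58
eef_pos: [0.5884, -0.1707, 0.1536]
ee_rot: [3.137, 0.002, -1.307]
force: [-0.7, 0.1, -0.5]
width: 0.0875
gripper_force: 0.0
```

arm_command(series=[0,0,0,0,0,0,0,0,0,0,0,0,0,0,0,0,0,0,0,0,0,0,0,0,0,0,0,0,0,0,0,0,0,0,0,0,0,0,0,0,0,0], force=40)

```text
t: 4.32
eef_pos: [0.59, -0.172, 0.1555]
ee_rot: [3.141, 0.0, -1.309]
force: [-1.1, 0.3, -0.8]
width: 0.0334
gripper_force: 0.0
```

arm_command(series=[0,0,0,0,0,0,0,0,0,0,0,0,0,0,0,0,0,0,0,0,0,0,0,0,0,0,0,0,0,0,0,0,0,0,0])

```text
t: 4.95
eef_pos: [0.5901, -0.1719, 0.1555]
ee_rot: [3.142, 0.0, -1.309]
force: [0.0, 0.4, -0.7]
width: 0.0177
gripper_force: 40.0
```

arm_command(series=[0,0,0,0,0,-0.2,0,0,0,0,0,0,-0.4,0,0,0,0,0,0,-0.6,0,0,0,0,0,0,-0.8,0,0,0,0,0,0,-1,0,0,0,0,0,0,-1,0])

```text
t: 5.7
eef_pos: [0.5907, -0.172, 0.2568]
ee_rot: [-3.139, -0.001, -1.309]
force: [0.0, -0.9, -2.5]
width: 0.0177
gripper_force: 40.0
```

arm_command(series=[0,0,0,0,0,-0.3,0,0,0,0,0,0,-0.6,0,0,0,0,0,0,-0.9,0,0,0,0,0,0,-0.9,0,0,0,0,0,0,-0.9,0])

```text
t: 6.32
eef_pos: [0.5895, -0.1716, 0.3438]
ee_rot: [3.14, 0.001, -1.309]
force: [-0.1, -0.4, -2.6]
width: 0.0179
gripper_force: 40.0
```

```bash
python3 - <<'E'
from h import *
f=arm.grab_frame("scene");s=arm.get_state()
print(s["eef_pos"],s["ee_rot"],s["q"],s["force"])
cv2.imwrite("pics/scene_lift.png",f)
cv2.imwrite("pics/lift.png",cv2.resize(f[0:260,60:260],None,fx=2.3,fy=2.3))
E
```

```text
[ 0.58943168 -0.1716975   0.34357364] [ 3.13905284e+00  1.34379359e-03 -1.30930166e+00] [ 3.38334550e-02  2.15897757e-01  2.78209103e-02 -7.48696812e-04
 -1.38549711e+00  2.27801876e-01] [-0.16398157 -0.06133475 -1.7161675 ]
```

View pics/lift.png

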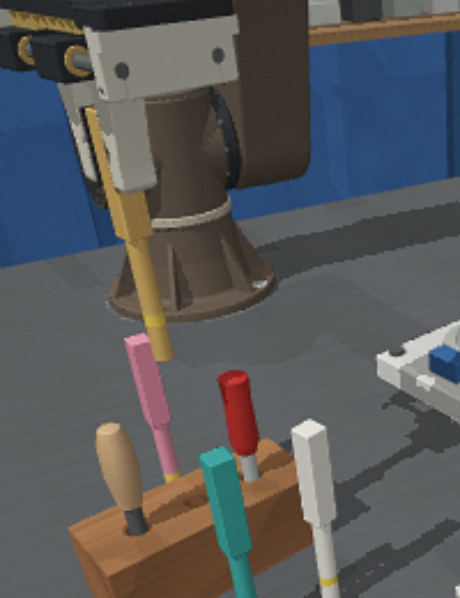

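The drift is out of the block, grip firm. The foot is at about (131,155) in the scene frame and the shank looks slightly tilted. I measure the tilt from its axis.

```bash
cat >> h.py <<'E'
def tilt(f,box,eef,psi,L=.1455):
    """axis of the shank in the scene picture -> tilt angle in the tool's x-z plane"""
    x0,x1,y0,y1=box
    hs=cv2.cvtColor(f,cv2.COLOR_BGR2HSV);m=cv2.inRange(hs,(15,100,60),(32,255,255));k=np.zeros_like(m);k[y0:y1,x0:x1]=m[y0:y1,x0:x1]
    ys=[y for y in range(y0,y1) if k[y].sum()>0]
    mid=np.array([[np.nonzero(k[y])[0].mean(),y] for y in ys]);w=[int((k[y]>0).sum()) for y in ys]
    n=np.array([np.cos(psi),np.sin(psi),0]);c=np.array([*eef[:2],eef[2]-.003])
    nn=np.array([np.sin(psi),-np.cos(psi),0])  # plane normal = tool y
    P=[]
    for u,v in mid:
        o,d=ray("scene",u,v);q=o+d*(nn@(c-o))/(nn@d);P.append([n@(q-c),q[2]-c[2]])
    return np.array(P),w,ys
E
python3 - <<'E'
from h import *
f=cv2.imread("pics/scene_lift.png");s=arm.get_state()
P,w,ys=tilt(f,(110,140,106,165),s["eef_pos"],s["ee_rot"][2])
for a,b,y in list(zip(P,w,ys))[::4]:print(y,b,a.round(4))
a=np.polyfit(P[3:-6,1],P[3:-6,0],1);print("slope",a,"foot off",np.polyval(a,-.1425), proj("scene",s["eef_pos"]-[0,0,.1455]))
E
```

```text
106 10 [-0.0004 -0.0586]
110 11 [ 0.0003 -0.0647]
114 11 [ 0.0002 -0.0711]
118 11 [ 0.0002 -0.0777]
122 11 [ 0.0001 -0.0843]
126 10 [ 0.0008 -0.0907]
130 10 [ 0.0007 -0.0975]
134 10 [ 0.0006 -0.1044]
138 10 [ 0.0006 -0.1113]
142 9 [-0.0003 -0.1187]
146 9 [-0.0004 -0.1259]
150 9 [-0.0005 -0.1332]
154 8 [ 0.0002 -0.1402]
slope [-0.00069231  0.00013177] foot off 0.0002304250914639616 [130.91233809 155.1712641 ]
```

arm_command(series=[0,0,0,-0.4,-0.08,0,0,0,0,0,-0.83,-0.172,0,0])

```text
t: 6.62
eef_pos: [0.5846, -0.0868, 0.3437]
ee_rot: [3.139, 0.001, -1.311]
force: [0.2, -0.2, -2.1]
width: 0.018
gripper_force: 40.0
```

arm_command(series=[0,0,0,-0.4,-0.08,0,0,0,0,0,-0.83,-0.172,0,0])

```text
t: 6.88
eef_pos: [0.5796, -0.0015, 0.344]
ee_rot: [3.139, 0.0, -1.31]
force: [0.7, -0.5, -2.2]
width: 0.0178
gripper_force: 40.0
```

arm_command(series=[0,0,0,-0.4,-0.08,0,0,0,0,0,-0.83,-0.172,0,0])

```text
t: 7.12
eef_pos: [0.5748, 0.0831, 0.3441]
ee_rot: [3.139, -0.0, -1.309]
force: [0.3, -0.6, -2.4]
width: 0.0177
gripper_force: 40.0
```

arm_command(series=[0,0,0,-0.4,-0.08,0,0,0,0,0,-0.83,-0.172,0,0])

```text
t: 7.38
eef_pos: [0.57, 0.1677, 0.3441]
ee_rot: [3.139, -0.0, -1.309]
force: [1.3, -0.3, -1.5]
width: 0.0176
gripper_force: 40.0
```

arm_command(series=[0,0,0,-0.3,-0.06,0,0,0,0,0,-0.6,-0.12,0,0,0,0,0,-0.83,-0.172,0,0,0,0,0,-0.83,-0.172,0.5,0,0,0,0,-0.83,-0.172,0.85,0,0,0,0,-0.83,-0.172,0.85,0,0,0,0,-0.83,-0.172,0.85,0])

```text
t: 8.25
eef_pos: [0.5667, 0.2513, 0.262]
ee_rot: [-3.14, -0.0, -1.309]
force: [0.6, -0.3, -0.2]
width: 0.018
gripper_force: 40.0
```

```bash
python3 - <<'E'
from h import *
f=arm.grab_frame("scene");g=arm.grab_frame("top");s=arm.get_state();e=s["eef_pos"];print(e,s["ee_rot"],s["force"],s["width"])
cv2.imwrite("pics/scene_b.png",f);cv2.imwrite("pics/top_b.png",g)
print("foot",proj("scene",e-[0,0,.1455]),"bush pred",proj("scene",[.565,.2515,.075]))
x,y=proj("scene",[.565,.2515,.075]).astype(int)
a=cv2.resize(f[y-60:y+30,x-50:x+50],None,fx=5,fy=5,interpolation=cv2.INTER_NEAREST)
b=cv2.resize(g[200:260,130:190],None,fx=4,fy=4);o=np.zeros((450,750,3),np.uint8);o[:,:500]=a;o[:240,505:745]=b;print(x-50,y-60)
cv2.imwrite("pics/b.png",o)
E
```

```text
[0.56670884 0.25155872 0.2625936 ] [-3.13870491e+00  8.59703404e-04 -1.30920442e+00] [ 0.84246056  0.74141485 -1.45146166] 0.017978756412825602
foot [316.31138531 133.97946253] bush pred [314.41804128 149.84606543]
264 89
```

View pics/b.png

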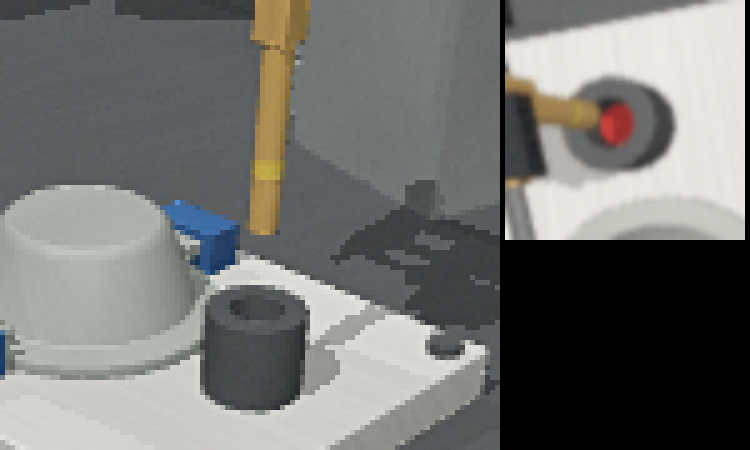

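The drift foot is at (316.8,134.6) and the bush mouth at (315.1,150.2) in scene; both are close to the predicted pixels. I compare positions in both views.

```bash
python3 - <<'E'
from h import *
e=arm.get_state()["eef_pos"];F=e-[0,0,.1455];print("foot",F)
print("bush from scene",onz("scene",315.1,150.2,.075),"foot scene",onz("scene",316.8,134.6,F[2]))
print("tri bush",tri((156.4,230.8),(315.1,150.2)))
print("foot proj top",proj("top",F)); 
g=cv2.imread("pics/top_b.png");hs=cv2.cvtColor(g,cv2.COLOR_BGR2HSV)
m=cv2.inRange(hs,(15,90,60),(32,255,255))[215:245,138:165]
for y in range(0,30):
  x=np.nonzero(m[y])[0]
  if len(x):print(y+215,x.min()+138,x.max()+138)
f=cv2.imread("pics/scene_b.png");P,w,ys=tilt(f,(308,326,100,137),e,-1.309);a=np.polyfit(P[2:-5,1],P[2:-5,0],1);print("tilt",a,np.polyval(a,-.1425))
E
```

```text
foot [0.56670884 0.25155872 0.1170936 ]
bush from scene [0.56732114 0.25165689 0.075     ] foot scene [0.56994348 0.2502811  0.1170936 ]
tri bush (array([0.56534407, 0.25264762, 0.07369991]), np.float64(0.001266053730035171))
foot proj top [150.16098383 228.92258492]
224 138 140
225 138 149
226 138 152
227 138 153
228 138 153
229 138 152
230 138 152
231 145 152
tilt [0.00231822 0.00145048] 0.0011201318122236702
```

arm_command(series=[0,0,0,-0.01,0.01,0.12,0,0,0,0,-0.01,0.01,0.24,0,0,0,0,-0.01,0.01,0.36,0,0,0,0,-0.01,0.01,0.48,0,0,0,0,-0.01,0.01,0.57,0,0,0,0,-0.01,0.01,0.57,0])

```text
t: 9.1
eef_pos: [0.5642, 0.2516, 0.2025]
ee_rot: [3.14, -0.001, -1.309]
force: [-0.1, 0.3, -2.2]
width: 0.0178
gripper_force: 40.0
```

arm_command(series=[0,0,0,0,0,0.03,0,0,0,0,0,0,0.06,0,0,0,0,0,0,0.09,0,0,0,0,0,0,0.09,0,0,0,0,0,0,0.09,0])

```text
t: 9.72
eef_pos: [0.5649, 0.2521, 0.1954]
ee_rot: [-3.14, 0.0, -1.309]
force: [-1.0, -0.3, 5.8]
width: 0.0176
gripper_force: 40.0
```

Force change of about 8 N and foot at 49.9 mm both say 3 mm of travel, so 7 mm more.

arm_command(series=[0,0,0,0,0,0.02,0,0,0,0,0,0,0.04,0,0,0,0,0,0,0.06,0,0,0,0,0,0,0.07,0,0,0,0,0,0,0.07,0,0,0,0,0,0,0.07,0,0,0,0,0,0,0.07,0])

```text
t: 10.6
eef_pos: [0.565, 0.2521, 0.189]
ee_rot: [-3.14, 0.0, -1.309]
force: [-2.9, 0.1, 9.1]
width: 0.0178
gripper_force: 40.0
```

```bash
python3 - <<'E'
from h import *
f=arm.grab_frame("scene");F=[]
for i in range(8):
  arm.grab_frame("scene");s=arm.get_state();F.append([*s["eef_pos"],*s["force"]])
print(np.mean(F,0).round(4),s["gripper_force"])
cv2.imwrite("pics/end.png",cv2.resize(f[100:190,260:360],None,fx=6,fy=6,interpolation=cv2.INTER_NEAREST))
E
```

```text
[ 0.5649  0.2521  0.189  -2.7414 -0.2391  8.96  ] 39.967120885849
```

View pics/end.png

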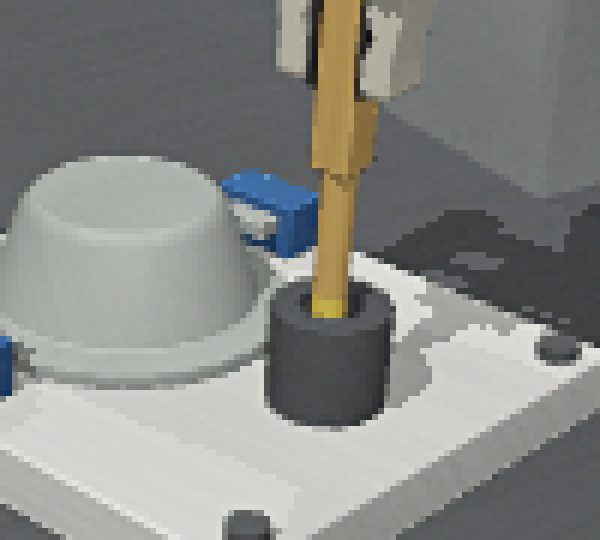

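The band (331,305 in the crop) sits at the bush's mouth and the jaws stand off the casting. Force of about 11 N and foot height of 43.5 mm both give 9 to 9.5 mm travel, so I hand in.

```bash
python3 -c "
from station import arm
print(arm.job_done())"
```

```text
the job is handed in; nothing more can be done
None
```

I handed the job in with the drift still gripped, upright in the bush and holding the release pin down by about 9 to 9.5 mm; that figure comes from foot height and push force, and no verdict came back.

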